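Mount the bag sealer on its bench plate

ROBOT

A 7-joint arm with a two-finger parallel gripper is mounted at the origin on the work surface. World frame = base frame: x ahead of the robot, y to its left, z up, the work surface at z = 0. Lengths are in m, angles in rad, forces in N, time in s.
With the tool pointing down it reaches from about 0.35 to 0.9 m from the base axis. Payload 7.2 kg.
Tool frame: the origin (TCP) lies midway between the tips of the shut fingers; the grasp point (between the pads) lies 19 mm behind it; z points along the fingers, y is the direction in which the jaws open and shut (so a half turn about z gives the same grasp; the last joint's range is limited). The gripper opens to 88 mm and grips with 3 to 60 N. Pads are 20 mm wide; open, the fingers measure 115 mm over their backs; the gripper's body (75 mm by 178 mm) begins 61 mm behind the grasp point.
Start: joints at [-1.22, 0.411, -0.013, 1.596, 0.006, 1.134, -0.082], TCP at [0.254, 0.571, 0.223] pointing down, gripper open.
Joint ranges: [-2.95, 2.95], [-0.29, 1.99], [-1.47, 1.44], [0.14, 2.54], [-1.03, 4.17], [0.13, 1.85], [-2.86, 2.86]. Speed limits (rad/s): [2.39, 2.39, 3.01, 3.01, 3.14, 3.14, 3.14].

INTERFACE

Orientations are given as a 3x3 rotation matrix whose columns are the frame's x, y, z axes.
In Python, from rig import sense, grab_frame, workorder gives the robot as it stands.
- The arm moves only by the tool send_rows, never from a script. Its argument "commands" is a list of rows, each an object of numbers: "tx", "ty", "tz": the shift along the tool's x, y, z normalised to -1 to 1, where 1 is 200 mm; "rx", "ry", "rz": the turn, a rotation vector about the tool's x, y, z normalised to -1 to 1, where 1 is pi/2 rad. In form: [{"tx": .., "ty": .., "tz": .., "rx": .., "ry": .., "rz": ..}, ...]. A call has 1 to 20 rows; each row is the pose to reach, as a shift and turn from the pose measured when the call began, along the tool's axes at that moment; what a row does not reach only later rows make up. A row lasts 1/12 s, in which the tool goes at most 41.7 mm and 7.16 degrees, less where a joint would pass 70% of its speed; a pose out of reach is approached as far as the arm can. A call with a number of a shift or a turn outside -1 to 1 is refused whole. A call with a gripper value outside its range is refused whole. "fingers" is the closure in counts, from 0 (fully open) to 255 (shut), set as the call begins (left out, the last holds). The fingers move at their own pace and stop on an object; "force" is the grip in N (left out, the last holds). Time passes only in rows, so rows that repeat a pose let the fingers close. It gives the time, the measured TCP pose, the force and the opening at its end, in the units of the state.
- sense(): the state, without advancing time (a new reading comes with each control period).
- grab_frame(name): name is "side" or "top"; returns a dict with "color" (420x560x3 uint8, red, green, blue), "fx", "fy", "cx", "cy" (pixels), "R" (3x3) and "t" (3): a world point X has camera coordinates R X + t. Camera axes: x right, y down, z forward; pixel columns grow to the right and rows downward; lengths in m; the calibration is good to about 2 mm. A picture is of the moment at which its call begins. There is no depth.
- workorder.sign_off(): hands the job in, once; it reports no verdict.
The state is a dict: "clock": time; "joint_pos": joint angles; "joint_velocities": joint speeds; "tau": joint torques, N m; "position": TCP position; "orientation": TCP orientation; "ft_force": force on the tool from outside, world axes, zero at the start; "ft_torque": the same for the moment, N m; "width": finger opening in m.
Only numpy, scipy, OpenCV 4.12 (cv2) and the standard library are available. Lean on these libraries where they do the work, as an engineer would, in place of code of your own. Each camera call takes 0.05 s, during which the arm holds its last target. There are 200 camera calls.

TASK

At the bakery's packing counter, pick up the bag sealer that has the tapered dovetail foot, set it on the bench plate in front of the tapered way, and slide it in, narrow end first, until it wedges tight, fully home. Leave the other sealer, the one on the plain rectangular stand, where it is, and let go.

Things in the scene. Friction and masses are not known exactly. Their poses are not given: they have to be found in the camera images.
- sealer_mid (a point): Loose bag sealer: grey block 62 long (x), 32 thick (y), paper reel and V-guides on top, on a steel dovetail wedge foot 70 long, 16 high, at its base 66 wide at rear, 46 at front (+x, V-guide end). Point: block's centre, 50 above the underside; x to the narrow end, z up. Flat sides, to grip along y, 16 to 78 up; top 90. Rear face, fit to push on, 31 behind; foot ends 35 off. 0.45 kg. (mm)
- way_home (a point): Where sealer_mid is when home in the tapered way, 60 above the counter; x points into the way, z up. Fixed steel jaws, tops 31 above the counter, from 45 before the point (mouth 62 wide) to 38 past it, closing 8 deg a side, overhanging 20 deg, so the foot enters only by sliding. The foot jams there; no other stop. Loose, it centres itself; 10 to 20 N on the rear face seats it. (mm)
- way_start (a point): Where sealer_mid is when the sealer stands on the bare part of the bench plate, ready to slide: 95 mm before way_home, same axes, 60 mm above the counter. The dark steel plate, fixed, is 10 mm thick, 128 mm wide and 200 mm long, from 55 mm behind this point to 50 mm past way_home.
- spare_mid (a point): The other sealer, to be left alone: the same grey block and reel, on a plain rectangular steel stand 105 x 85 x 16 mm that does not fit the way. The point lies on its centre, 50 mm above its underside; same axes.

How it is judged:
By the outcome, as a careful person would: the job done as asked, in the order asked, and still so for the second after the job is handed in, with the robot touching nothing.
It also fails if it takes over 45 s, if anything falls off the work surface, if the arm or the gripper's body presses on something with over 40 N, if the wrist force passes 120 N, or if a joint passes its speed limit or range.

## Working session

There is one attempt and no reset: what is moved stays moved. The work goes in short steps, Python scripts to look and compute and a tool call to move; the robot and the scene stay as the last step left them, time stands still between calls to the robot, and variables do not carry over. Pictures are saved under pics/ and viewed, about 8 in all and at most 12, crops included, and the job is handed in when it is done.

Besides the shell and the picture viewer there is one more tool, called after "Emit:" as a command line: name --argument value ..., lists and objects as JSON in quotes. send_rows: Moves the arm, as the interface text tells. Its arguments: {"type":"object","properties":{"commands":{"type":"array","items":{"type":"object","properties":{"tx":{"type":"number","minimum":-1,"maximum":1},"ty":{"type":"number","minimum":-1,"maximum":1},"tz":{"type":"number","minimum":-1,"maximum":1},"rx":{"type":"number","minimum":-1,"maximum":1},"ry":{"type":"number","minimum":-1,"maximum":1},"rz":{"type":"number","minimum":-1,"maximum":1}}}},"fingers":{"type":"number"},"force":{"type":"number"}},"required":["commands"]}

```bash
mkdir -p pics; ls
python3 - <<'E'
from rig import sense, grab_frame
import cv2,pickle
s=sense();print(s['clock'],s['position'],s['orientation'],s['width'])
for n in('top','side'):
    f=grab_frame(n);pickle.dump(f,open(f'{n}0.pkl','wb'));cv2.imwrite(f'pics/{n}0.png',f['color'][:,:,::-1]);print(n,f['fx'],f['fy'],f['cx'],f['cy'],f['R'],f['t'])
E
```

```text
pics
0.0 [0.25404038 0.5705181  0.2218301 ] [[-9.13584655e-01  4.06648295e-01 -4.92194006e-04]
 [ 4.06648565e-01  9.13583477e-01 -1.47450641e-03]
 [-1.49945204e-04 -1.54723641e-03 -9.99998792e-01]] 0.08790216967722979
top 496.9737247277772 496.9737247277772 280.35638124008705 211.605850485335 [[-0.03003239 -0.99948719  0.01110869]
 [-0.99710318  0.02918007 -0.07024082]
 [ 0.06988065 -0.01318601 -0.99746821]] [-0.05427162  0.55336872  1.01707785]
side 406.54183592326547 406.54183592326547 278.9194019391896 209.98340994062087 [[ 0.98442366 -0.17478038  0.01902307]
 [-0.08586052 -0.57235494 -0.81549849]
 [ 0.15342108  0.80116268 -0.57844648]] [-0.54463421  0.06902342  0.91953613]
```

View pics/top0.png

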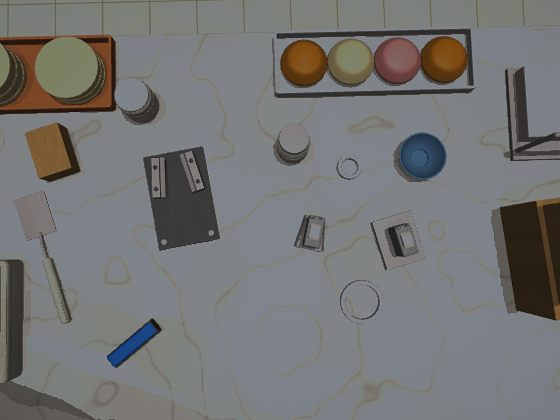

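View pics/side0.png

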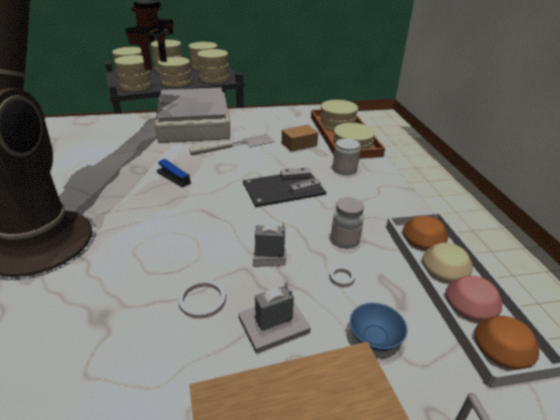

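The top view shows the plate at about (182,198), with its jaws toward the top (+x). The tapered-foot sealer is at (312,232) and the spare at (400,240). I'll enlarge them.

Run:
```python
import cv2,pickle,numpy as np
t=pickle.load(open('top0.pkl','rb'))['color'][:,:,::-1];s=pickle.load(open('side0.pkl','rb'))['color'][:,:,::-1]
g=lambda i:np.clip(i*1.6,0,255).astype('uint8')
r=lambda i,k:cv2.resize(g(i),None,fx=k,fy=k,interpolation=cv2.INTER_CUBIC)
a=r(t[205:260,285:335],8)   # 400x440
b=r(t[140:255,135:230],4)   # 380x460
o=np.zeros((600,800,3),'uint8');o[:440,:400]=a;o[:460,410:790]=b
cv2.imwrite('pics/crop1.png',o)
c=r(s[215:270,245:295],8);d=r(s[160:210,235:335],4)
o=np.zeros((440,800,3),'uint8');o[:440,:400]=c;o[:200,400:800]=d
cv2.imwrite('pics/crop2.png',o)
```

```text
(no output)
```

View pics/crop1.png

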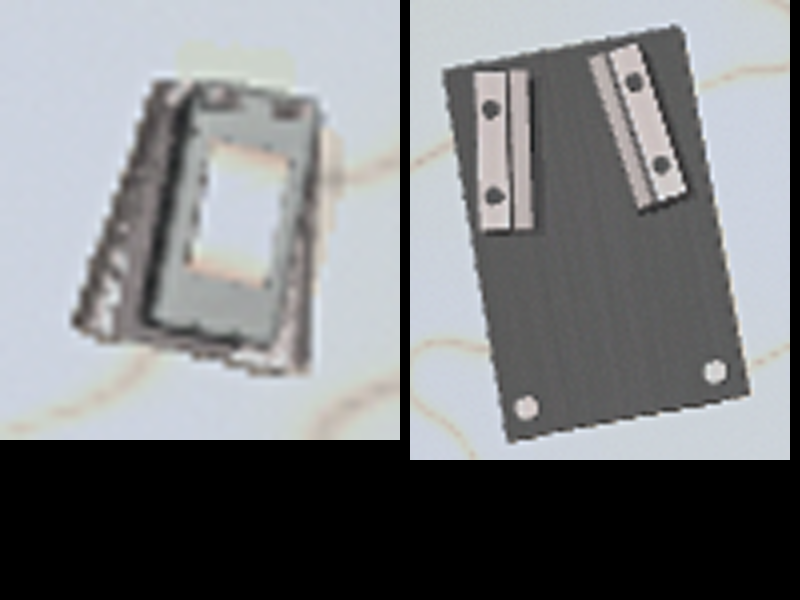

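View pics/crop2.png

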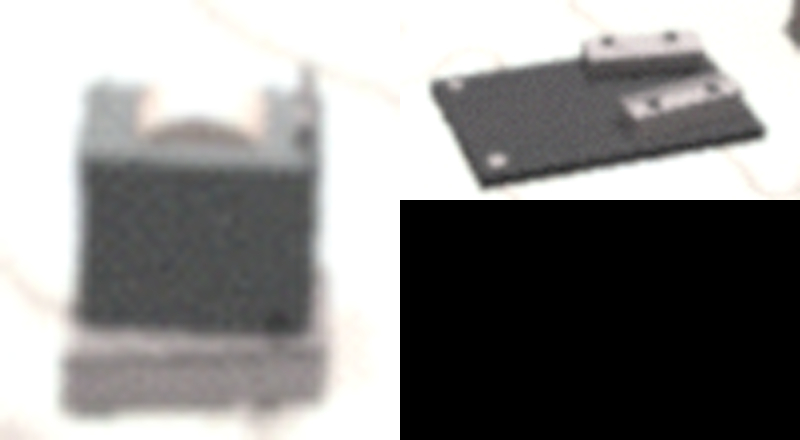

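The crops show the sealer foot's rear corners at (294,246) and (323.5,252), with its narrow end toward the top. They also show the plate corners, with the jaws at the far end. I'll fit poses from both views.

```bash
cat > h.py <<'E'
import numpy as np,pickle
from scipy.optimize import least_squares
from rig import sense,grab_frame
def proj(f,X):
    c=np.atleast_2d(X)@f['R'].T+f['t'];return np.c_[f['fx']*c[:,0]/c[:,2]+f['cx'],f['fy']*c[:,1]/c[:,2]+f['cy']]
def place(p,L,z0=0):
    L=np.asarray(L,float)/1000;c,s=np.cos(p[2]),np.sin(p[2]);return np.c_[p[0]+c*L[:,0]-s*L[:,1],p[1]+s*L[:,0]+c*L[:,1],z0+L[:,2]]
def fit(p0,obs,z0=0):  # obs: list (frame, local mm pts, pixels)
    r=lambda p:np.concatenate([(proj(f,place(p,L,z0))-np.array(q)) for f,L,q in obs]).ravel()
    s=least_squares(r,p0,loss='soft_l1');print(np.round(s.x,4),'deg',round(np.degrees(s.x[2]),2),'\n',np.round(r(s.x).reshape(-1,2),1).tolist());return s.x
T=pickle.load(open('top0.pkl','rb'));S=pickle.load(open('side0.pkl','rb'))
def toolinfo():
    s=sense();R=np.array(s['orientation']);return s,R
E
python3 - <<'E'
from h import *
A=lambda pts,ox,oy,k,sx=0:[((x-sx)/k+ox,(y)/k+oy) for x,y in pts]
tp=(T,[[-50+100,64,10],[50+50-50,-64,10],[-150,-64,10],[-150,64,10]],A([(443,70),(680,27),(748,393),(508,440)],135,140,4,410))
sp=(S,[[-150,64,10],[-150,-64,10],[50,-64,10]],A([(430,80),(483,180),(765,128)],235,160,4,400))
for o in([tp],[sp],[tp,sp]): fit([.45,.2,.1],o)
ts=(T,[[-35,33,0],[-35,-33,0],[35,23,0],[31,16,78],[31,-16,78],[-31,-16,78],[-31,16,78]],A([(72,325),(308,375),(150,82),(195,95),(322,102),(275,345),(150,325)],285,205,8))
ss=(S,[[-35,-33,0],[35,-23,0],[-31,-16,16],[31,-16,16],[31,-16,78],[-31,-16,78]],A([(65,412),(325,402),(78,325),(310,330),(318,168),(80,160)],245,215,8))
for o in([ts],[ss],[ts,ss]): fit([.45,-.1,0],o)
E
```

```text
[0.6368 0.1451 0.1608] deg 9.21 
 [[-0.2, -0.2], [0.1, -0.7], [0.2, 0.5], [-0.1, 0.4]]
[0.6395 0.1412 0.1642] deg 9.41 
 [[-0.3, 0.0], [-0.3, -0.1], [0.7, -0.1]]
[0.6377 0.1447 0.1634] deg 9.36 
 [[-0.1, -0.6], [0.2, -1.2], [0.6, -0.1], [0.3, -0.0], [-1.1, -0.6], [-1.2, -0.8], [-0.3, -0.7]]
[ 0.5058 -0.1357 -0.2147] deg -12.3 
 [[-0.7, 0.6], [0.4, 0.1], [0.1, -0.6], [-0.1, -2.1], [0.0, 0.0], [0.3, 0.7], [-0.1, 0.2]]
[ 0.5092 -0.1363 -0.2179] deg -12.48 
 [[-0.6, 0.5], [0.1, -0.0], [0.3, 0.5], [0.4, 1.1], [0.2, -1.4], [-0.4, -1.7]]
[ 0.5073 -0.1359 -0.2014] deg -11.54 
 [[-0.5, 0.2], [0.7, -0.8], [-0.0, -1.2], [-0.2, -2.8], [-0.1, -0.9], [0.6, -0.1], [0.1, -0.4], [-1.2, 0.7], [-0.7, -0.3], [-0.5, 0.6], [-0.4, 0.9], [-0.7, -1.6], [-1.2, -1.5]]
```

Both views agree to within about 3 mm. Home is (0.638, 0.1445) at yaw 9.3°. The sealer is at (0.5065, -0.136) at yaw -12.2°. The z targets follow from the given sizes. Next I move over the sealer.

Emit:
send_rows --commands '[{"tx": -0.1,"ty": -0.1},{"tx": -0.22,"ty": -0.23},{"tx": -0.35,"ty": -0.37},{"tx": -0.48,"ty": -0.5},{"tx": -0.61,"ty": -0.64},{"tx": -0.74,"ty": -0.77},{"tx": -0.863,"ty": -0.905}]' --fingers 0

```text
validation failed for argument at $.co...
```

Emit:
send_rows --commands '[{"tx": -0.12,"ty": -0.13},{"tx": -0.24,"ty": -0.25},{"tx": -0.36,"ty": -0.38},{"tx": -0.49,"ty": -0.51},{"tx": -0.61,"ty": -0.64},{"tx": -0.74,"ty": -0.77},{"tx": -0.863,"ty": -0.905}]'

```text
validation failed for argument at $.co...
```

Emit:
send_rows --commands '[{"tx": -0.12,"ty": -0.13},{"tx": -0.24,"ty": -0.25},{"tx": -0.36,"ty": -0.38,"rz": -0.05},{"tx": -0.49,"ty": -0.51,"rz": -0.1},{"tx": -0.61,"ty": -0.64,"rz": -0.131},{"tx": -0.7,"ty": -0.75,"rz": -0.131},{"tx": -0.8,"ty": -0.83,"rz": -0.131},{"tx": -0.863,"ty": -0.905,"rz": -0.131},{"tx": -0.863,"ty": -0.905,"rz": -0.131}]'

```text
validation failed for argument at $.co...
```

```bash
cat >> h.py <<'E'
def to(x,y,z,yaw):
    """print command units to reach TCP x,y,z with tool y along yaw+90 deg, tool z down"""
    s=sense();R=np.array(s['orientation']);a=np.radians(yaw)
    from scipy.spatial.transform import Rotation as Q
    G=np.array([[-np.cos(a),-np.sin(a),0],[-np.sin(a),np.cos(a),0],[0,0,-1.]])
    print('t',s['clock'],'pos',np.round(s['position'],4),'F',np.round(s['ft_force'],1),'w',round(s['width'],4))
    print('cmd t',np.round(R.T@(np.array([x,y,z])-s['position'])/.2,4),'r',np.round(Q.from_matrix(R.T@G).as_rotvec()/(np.pi/2),4))
E
python3 -c "
from h import *
to(.5065,-.136,.031,-12.2)"
```

```text
t 0.1 pos [0.254  0.5706 0.2219] F [-0.5  0.1 -0.4] w 0.088
cmd t [-2.5897 -2.713   0.9587] r [-0.0009 -0.     -0.131 ]
```

The rows probably need all six keys.

Emit:
send_rows --commands '[{"tx": -0.1,"ty": -0.1,"tz": 0,"rx": 0,"ry": 0,"rz": 0},{"tx": -0.22,"ty": -0.23,"tz": 0,"rx": 0,"ry": 0,"rz": 0},{"tx": -0.35,"ty": -0.37,"tz": 0,"rx": 0,"ry": 0,"rz": 0},{"tx": -0.48,"ty": -0.5,"tz": 0,"rx": 0,"ry": 0,"rz": 0},{"tx": -0.61,"ty": -0.64,"tz": 0,"rx": 0,"ry": 0,"rz": 0},{"tx": -0.74,"ty": -0.77,"tz": 0,"rx": 0,"ry": 0,"rz": 0},{"tx": -0.863,"ty": -0.905,"tz": 0,"rx": 0,"ry": 0,"rz": 0}]' --fingers 0

```text
clock: 0.68
position: [0.3385, 0.333, 0.222]
orientation: [[-0.913, 0.407, -0.001], [0.407, 0.913, -0.002], [-0.0, -0.002, -1.0]]
ft_force: [1.3, -0.4, 0.1]
width: 0.0878
```

Emit:
send_rows --commands '[{"tx": -0.12,"ty": -0.13,"tz": 0,"rx": 0,"ry": 0,"rz": 0},{"tx": -0.24,"ty": -0.25,"tz": 0,"rx": 0,"ry": 0,"rz": 0},{"tx": -0.37,"ty": -0.38,"tz": 0,"rx": 0,"ry": 0,"rz": 0},{"tx": -0.49,"ty": -0.51,"tz": 0,"rx": 0,"ry": 0,"rz": 0},{"tx": -0.61,"ty": -0.64,"tz": 0,"rx": 0,"ry": 0,"rz": 0},{"tx": -0.74,"ty": -0.77,"tz": 0,"rx": 0,"ry": 0,"rz": 0},{"tx": -0.863,"ty": -0.905,"tz": 0,"rx": 0,"ry": 0,"rz": 0}]'

```text
clock: 1.27
position: [0.4227, 0.0957, 0.2223]
orientation: [[-0.914, 0.407, -0.0], [0.407, 0.914, -0.001], [-0.0, -0.001, -1.0]]
ft_force: [0.4, -0.1, 0.3]
width: 0.088
```

Emit:
send_rows --commands '[{"tx": -0.12,"ty": -0.13,"tz": 0,"rx": 0,"ry": 0,"rz": 0},{"tx": -0.24,"ty": -0.25,"tz": 0,"rx": 0,"ry": 0,"rz": -0.03},{"tx": -0.37,"ty": -0.38,"tz": 0,"rx": 0,"ry": 0,"rz": -0.06},{"tx": -0.49,"ty": -0.51,"tz": 0,"rx": 0,"ry": 0,"rz": -0.1},{"tx": -0.61,"ty": -0.64,"tz": 0,"rx": 0,"ry": 0,"rz": -0.131},{"tx": -0.74,"ty": -0.77,"tz": 0,"rx": 0,"ry": 0,"rz": -0.131},{"tx": -0.84,"ty": -0.88,"tz": 0,"rx": 0,"ry": 0,"rz": -0.131},{"tx": -0.89,"ty": -0.93,"tz": 0,"rx": 0,"ry": 0,"rz": -0.131},{"tx": -0.89,"ty": -0.93,"tz": 0,"rx": 0,"ry": 0,"rz": -0.131}]'

```text
clock: 2.02
position: [0.5098, -0.1504, 0.2223]
orientation: [[-0.976, 0.216, -0.001], [0.216, 0.976, -0.003], [0.0, -0.003, -1.0]]
ft_force: [0.3, -0.9, -0.3]
width: 0.0877
```

```bash
python3 -c "
from h import *
to(.5065,-.136,.031,-12.2)
import cv2
s=grab_frame('side')['color'][150:320,180:400,::-1]
cv2.imwrite('pics/s1.png',cv2.resize(s,None,fx=3,fy=3))"
```

```text
t 2.0167 pos [ 0.5098 -0.1504  0.2223] F [ 0.3 -0.9 -0.3] w 0.0877
cmd t [0.0315 0.0701 0.9564] r [-0.0022 -0.     -0.0032]
```

Emit:
send_rows --commands '[{"tx": 0.032,"ty": 0.07,"tz": 0.1,"rx": 0,"ry": 0,"rz": 0},{"tx": 0.032,"ty": 0.07,"tz": 0.25,"rx": -0.002,"ry": 0,"rz": 0},{"tx": 0.032,"ty": 0.07,"tz": 0.4,"rx": -0.002,"ry": 0,"rz": -0.003},{"tx": 0.032,"ty": 0.07,"tz": 0.53,"rx": -0.002,"ry": 0,"rz": -0.003},{"tx": 0.032,"ty": 0.07,"tz": 0.65,"rx": -0.002,"ry": 0,"rz": -0.003},{"tx": 0.032,"ty": 0.07,"tz": 0.76,"rx": -0.002,"ry": 0,"rz": -0.003},{"tx": 0.032,"ty": 0.07,"tz": 0.85,"rx": -0.002,"ry": 0,"rz": -0.003},{"tx": 0.032,"ty": 0.07,"tz": 0.92,"rx": -0.002,"ry": 0,"rz": -0.003},{"tx": 0.032,"ty": 0.07,"tz": 0.956,"rx": -0.002,"ry": 0,"rz": -0.003},{"tx": 0.032,"ty": 0.07,"tz": 0.956,"rx": -0.002,"ry": 0,"rz": -0.003}]'

```text
clock: 2.9
position: [0.5046, -0.1318, 0.0296]
orientation: [[-0.978, 0.208, -0.004], [0.208, 0.978, 0.002], [0.004, 0.001, -1.0]]
ft_force: [0.5, 0.4, -0.6]
width: 0.0878
```

```bash
python3 -c "
from h import *
to(.5065,-.136,.031,-12.2)
import cv2
s=grab_frame('side')['color'][180:300,200:340,::-1]
cv2.imwrite('pics/s2.png',cv2.resize(s,None,fx=4,fy=4))"
```

```text
t 2.9 pos [ 0.5046 -0.1318  0.0296] F [ 0.5  0.4 -0.6] w 0.0878
cmd t [-0.0137 -0.0186 -0.0073] r [ 0.0008 -0.0027  0.0019]
```

View pics/s2.png

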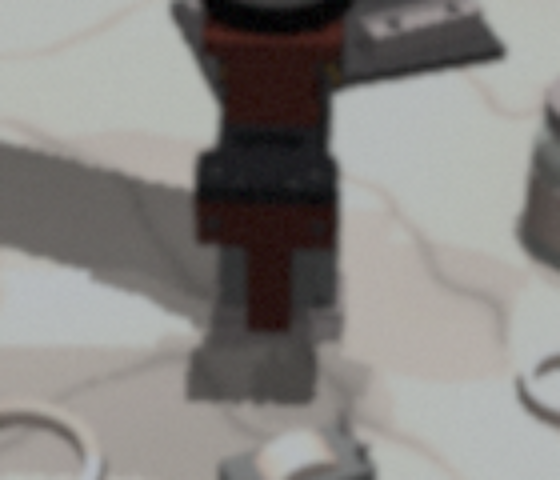

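The finger is centred along the block, with the sealer between the fingers at picture (265,350). I correct the last few mm, then close.

Emit:
send_rows --commands '[{"tx": -0.014,"ty": -0.019,"tz": -0.007,"rx": 0.001,"ry": -0.003,"rz": 0.002},{"tx": -0.014,"ty": -0.019,"tz": -0.007,"rx": 0.001,"ry": -0.003,"rz": 0.002},{"tx": -0.014,"ty": -0.019,"tz": -0.007,"rx": 0.001,"ry": -0.003,"rz": 0.002}]'

```text
clock: 3.2
position: [0.508, -0.1368, 0.033]
orientation: [[-0.977, 0.212, 0.004], [0.212, 0.977, -0.001], [-0.004, -0.0, -1.0]]
ft_force: [-0.0, 0.3, -0.6]
width: 0.0881
```

Emit:
send_rows --commands '[{"tx": 0,"ty": 0,"tz": 0,"rx": 0,"ry": 0,"rz": 0},{"tx": 0,"ty": 0,"tz": 0,"rx": 0,"ry": 0,"rz": 0},{"tx": 0,"ty": 0,"tz": 0,"rx": 0,"ry": 0,"rz": 0},{"tx": 0,"ty": 0,"tz": 0,"rx": 0,"ry": 0,"rz": 0},{"tx": 0,"ty": 0,"tz": 0,"rx": 0,"ry": 0,"rz": 0},{"tx": 0,"ty": 0,"tz": 0,"rx": 0,"ry": 0,"rz": 0},{"tx": 0,"ty": 0,"tz": 0,"rx": 0,"ry": 0,"rz": 0},{"tx": 0,"ty": 0,"tz": 0,"rx": 0,"ry": 0,"rz": 0},{"tx": 0,"ty": 0,"tz": 0,"rx": 0,"ry": 0,"rz": 0},{"tx": 0,"ty": 0,"tz": 0,"rx": 0,"ry": 0,"rz": 0}]' --fingers 255 --force 35

```text
clock: 4.03
position: [0.5081, -0.1364, 0.033]
orientation: [[-0.977, 0.212, 0.004], [0.212, 0.977, -0.001], [-0.004, 0.0, -1.0]]
ft_force: [0.1, 2.0, 1.2]
width: 0.032
```

Emit:
send_rows --commands '[{"tx": 0,"ty": 0,"tz": -0.04,"rx": 0,"ry": 0,"rz": 0},{"tx": 0,"ty": 0,"tz": -0.1,"rx": 0,"ry": 0,"rz": 0},{"tx": 0,"ty": 0,"tz": -0.18,"rx": 0,"ry": 0,"rz": 0},{"tx": 0,"ty": 0,"tz": -0.27,"rx": 0,"ry": 0,"rz": 0},{"tx": 0,"ty": 0,"tz": -0.36,"rx": 0,"ry": 0,"rz": 0},{"tx": 0,"ty": 0,"tz": -0.43,"rx": 0,"ry": 0,"rz": 0},{"tx": 0,"ty": 0,"tz": -0.48,"rx": 0,"ry": 0,"rz": 0},{"tx": 0,"ty": 0,"tz": -0.5,"rx": 0,"ry": 0,"rz": 0},{"tx": 0,"ty": 0,"tz": -0.5,"rx": 0,"ry": 0,"rz": 0}]'

```text
clock: 4.78
position: [0.508, -0.1365, 0.134]
orientation: [[-0.977, 0.212, 0.006], [0.212, 0.977, -0.001], [-0.006, 0.001, -1.0]]
ft_force: [0.1, -0.3, -5.5]
width: 0.032
```

```bash
python3 -c "
from h import *
to(.5442,.1292,.13,9.3)"
```

```text
t 4.7833 pos [ 0.508  -0.1365  0.134 ] F [ 0.1 -0.3 -5.5] w 0.032
cmd t [0.1047 1.3365 0.0204] r [-0.0003  0.0035 -0.2392]
```

Emit:
send_rows --commands '[{"tx": 0,"ty": 0.05,"tz": 0,"rx": 0,"ry": 0.003,"rz": -0.02},{"tx": 0.01,"ty": 0.13,"tz": 0,"rx": 0,"ry": 0.003,"rz": -0.04},{"tx": 0.02,"ty": 0.23,"tz": 0,"rx": 0,"ry": 0.003,"rz": -0.06},{"tx": 0.03,"ty": 0.34,"tz": 0,"rx": 0,"ry": 0.003,"rz": -0.08},{"tx": 0.04,"ty": 0.46,"tz": 0,"rx": 0,"ry": 0.003,"rz": -0.11},{"tx": 0.05,"ty": 0.58,"tz": 0,"rx": 0,"ry": 0.003,"rz": -0.14},{"tx": 0.06,"ty": 0.69,"tz": 0,"rx": 0,"ry": 0.003,"rz": -0.17},{"tx": 0.07,"ty": 0.79,"tz": 0,"rx": 0,"ry": 0.003,"rz": -0.2},{"tx": 0.08,"ty": 0.88,"tz": 0,"rx": 0,"ry": 0.003,"rz": -0.22},{"tx": 0.09,"ty": 0.95,"tz": 0,"rx": 0,"ry": 0.003,"rz": -0.239},{"tx": 0.1,"ty": 1.0,"tz": 0,"rx": 0,"ry": 0.003,"rz": -0.239},{"tx": 0.1,"ty": 1.0,"tz": 0,"rx": 0,"ry": 0.003,"rz": -0.239}]'

```text
clock: 5.78
position: [0.5306, 0.0659, 0.1337]
orientation: [[-0.986, -0.164, 0.0], [-0.164, 0.986, 0.0], [-0.0, 0.0, -1.0]]
ft_force: [0.0, 0.5, -5.1]
width: 0.0319
```

```bash
python3 -c "
from h import *
to(.5442,.1292,.065,9.3)"
```

```text
t 5.7833 pos [0.5306 0.0659 0.1337] F [ 0.   0.5 -5.1] w 0.0319
cmd t [-0.1186  0.3009  0.3437] r [0.0002 0.0002 0.0014]
```

Emit:
send_rows --commands '[{"tx": -0.02,"ty": 0.04,"tz": 0,"rx": 0,"ry": 0,"rz": 0},{"tx": -0.05,"ty": 0.12,"tz": 0,"rx": 0,"ry": 0,"rz": 0},{"tx": -0.08,"ty": 0.2,"tz": 0.02,"rx": 0,"ry": 0,"rz": 0},{"tx": -0.105,"ty": 0.27,"tz": 0.08,"rx": 0,"ry": 0,"rz": 0},{"tx": -0.119,"ty": 0.301,"tz": 0.16,"rx": 0,"ry": 0,"rz": 0},{"tx": -0.119,"ty": 0.301,"tz": 0.24,"rx": 0,"ry": 0,"rz": 0.001},{"tx": -0.119,"ty": 0.301,"tz": 0.3,"rx": 0,"ry": 0,"rz": 0.001},{"tx": -0.119,"ty": 0.301,"tz": 0.34,"rx": 0,"ry": 0,"rz": 0.001},{"tx": -0.119,"ty": 0.301,"tz": 0.34,"rx": 0,"ry": 0,"rz": 0.001}]'

```text
clock: 6.53
position: [0.5431, 0.1282, 0.0636]
orientation: [[-0.987, -0.161, -0.003], [-0.161, 0.987, -0.001], [0.003, -0.001, -1.0]]
ft_force: [-0.1, 1.0, -5.4]
width: 0.0322
```

```bash
python3 -c "
from h import *
to(.5442,.1292,.043,9.3)
import cv2
a=grab_frame('side')['color'][120:230,200:360,::-1];b=grab_frame('top')['color'][130:260,110:250,::-1]
a=cv2.resize(a,None,fx=2.5,fy=2.5*1.6);b=cv2.resize(b,(400,440))
import numpy as np
cv2.imwrite('pics/s3.png',np.clip(np.hstack([a,b])*1.5,0,255).astype('uint8'))"
```

```text
t 6.5333 pos [0.5431 0.1282 0.0636] F [-0.1  1.  -5.4] w 0.0322
cmd t [-0.0066  0.0041  0.1031] r [-0.0005 -0.002  -0.0003]
```

View pics/s3.png

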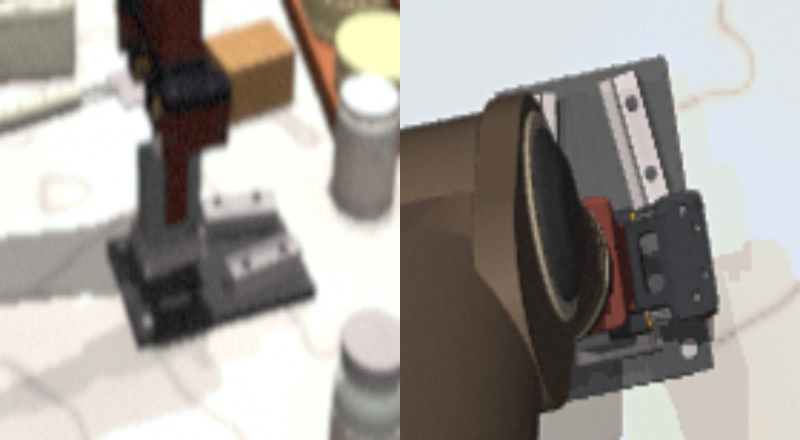

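The sealer hangs over the bare part of the plate, square to the way, with the jaws ahead of it. I lower it.

Emit:
send_rows --commands '[{"tx": -0.003,"ty": 0.002,"tz": 0.02,"rx": 0,"ry": 0,"rz": 0},{"tx": -0.006,"ty": 0.004,"tz": 0.045,"rx": 0,"ry": -0.002,"rz": 0},{"tx": -0.006,"ty": 0.004,"tz": 0.07,"rx": 0,"ry": -0.002,"rz": 0},{"tx": -0.006,"ty": 0.004,"tz": 0.09,"rx": 0,"ry": -0.002,"rz": 0},{"tx": -0.006,"ty": 0.004,"tz": 0.1,"rx": 0,"ry": -0.002,"rz": 0},{"tx": -0.006,"ty": 0.004,"tz": 0.103,"rx": 0,"ry": -0.002,"rz": 0},{"tx": -0.006,"ty": 0.004,"tz": 0.103,"rx": 0,"ry": -0.002,"rz": 0}]'

```text
clock: 7.22
position: [0.5453, 0.1295, 0.0448]
orientation: [[-0.987, -0.161, 0.003], [-0.161, 0.987, 0.0], [-0.003, -0.0, -1.0]]
ft_force: [-0.5, 1.0, -4.5]
width: 0.032
```

Emit:
send_rows --commands '[{"tx": 0,"ty": 0,"tz": 0.005,"rx": 0,"ry": 0,"rz": 0},{"tx": 0,"ty": 0,"tz": 0.009,"rx": 0,"ry": 0,"rz": 0},{"tx": 0,"ty": 0,"tz": 0.012,"rx": 0,"ry": 0,"rz": 0},{"tx": 0,"ty": 0,"tz": 0.012,"rx": 0,"ry": 0,"rz": 0}]'

```text
clock: 7.55
position: [0.5455, 0.1296, 0.043]
orientation: [[-0.987, -0.161, 0.003], [-0.161, 0.987, 0.001], [-0.003, 0.0, -1.0]]
ft_force: [-1.6, -1.6, 2.2]
width: 0.0317
```

```bash
python3 -c "
from h import *
to(.638,.1445,.043,9.3)"
```

```text
t 7.55 pos [0.5455 0.1296 0.043 ] F [-1.6 -1.6  2.2] w 0.0317
cmd t [-0.4684 -0.0007  0.0014] r [ 0.      0.0019 -0.0003]
```

On the plate (contact +2 N). Now I slide about 65 mm with a light grip.

Emit:
send_rows --commands '[{"tx": -0.01,"ty": 0,"tz": -0.001,"rx": 0,"ry": 0,"rz": 0},{"tx": -0.035,"ty": 0,"tz": -0.001,"rx": 0,"ry": 0,"rz": 0},{"tx": -0.065,"ty": 0,"tz": -0.001,"rx": 0,"ry": 0,"rz": 0},{"tx": -0.1,"ty": 0,"tz": -0.001,"rx": 0,"ry": 0,"rz": 0},{"tx": -0.135,"ty": 0,"tz": -0.001,"rx": 0,"ry": 0,"rz": 0},{"tx": -0.17,"ty": 0,"tz": -0.001,"rx": 0,"ry": 0,"rz": 0},{"tx": -0.2,"ty": 0,"tz": -0.001,"rx": 0,"ry": 0,"rz": 0},{"tx": -0.2,"ty": 0,"tz": -0.001,"rx": 0,"ry": 0,"rz": 0}]' --force 15

```text
clock: 8.22
position: [0.5866, 0.1362, 0.0433]
orientation: [[-0.987, -0.161, 0.004], [-0.161, 0.987, 0.001], [-0.004, -0.0, -1.0]]
ft_force: [0.2, -0.1, -5.2]
width: 0.0319
```

Emit:
send_rows --commands '[{"tx": -0.01,"ty": 0,"tz": 0,"rx": 0,"ry": 0,"rz": 0},{"tx": -0.03,"ty": 0,"tz": 0,"rx": 0,"ry": 0,"rz": 0},{"tx": -0.055,"ty": 0,"tz": 0,"rx": 0,"ry": 0,"rz": 0},{"tx": -0.08,"ty": 0,"tz": 0,"rx": 0,"ry": 0,"rz": 0},{"tx": -0.105,"ty": 0,"tz": 0,"rx": 0,"ry": 0,"rz": 0},{"tx": -0.125,"ty": 0,"tz": 0,"rx": 0,"ry": 0,"rz": 0},{"tx": -0.125,"ty": 0,"tz": 0,"rx": 0,"ry": 0,"rz": 0}]'

```text
clock: 8.8
position: [0.6124, 0.1404, 0.0434]
orientation: [[-0.987, -0.161, 0.005], [-0.161, 0.987, 0.001], [-0.005, -0.0, -1.0]]
ft_force: [0.5, 0.3, -5.2]
width: 0.0319
```

```bash
python3 -c "
from h import *
to(.638,.1445,.043,9.3)
import cv2
a=grab_frame('side')['color'][130:220,220:350,::-1];b=grab_frame('top')['color'][130:260,110:250,::-1]
a=cv2.resize(a,(400,300));b=cv2.resize(b,(400,300))
import numpy as np
cv2.imwrite('pics/s4.png',np.clip(np.hstack([a,b])*1.5,0,255).astype('uint8'))"
```

```text
t 8.8 pos [0.6124 0.1404 0.0434] F [ 0.5  0.3 -5.2] w 0.0319
cmd t [-0.1297 -0.0004  0.0028] r [-0.0001  0.0034 -0.0004]
```

View pics/s4.png

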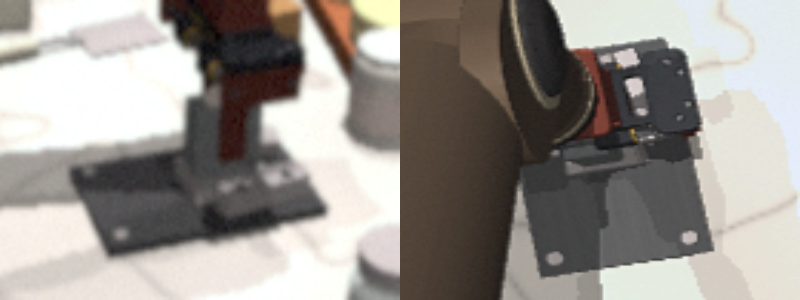

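The foot is in the mouth with no side force, about 26 mm short. I set it down, release, and rise.

Emit:
send_rows --commands '[{"tx": 0,"ty": 0,"tz": 0.003,"rx": 0,"ry": 0.003,"rz": 0},{"tx": 0,"ty": 0,"tz": 0.003,"rx": 0,"ry": 0.003,"rz": 0}]'

```text
clock: 9.07
position: [0.6112, 0.1402, 0.0431]
orientation: [[-0.987, -0.161, -0.001], [-0.161, 0.987, -0.0], [0.001, 0.0, -1.0]]
ft_force: [-2.8, -0.4, 1.3]
width: 0.0325
```

Emit:
send_rows --commands '[{"tx": 0,"ty": 0,"tz": 0,"rx": 0,"ry": 0,"rz": 0},{"tx": 0,"ty": 0,"tz": 0,"rx": 0,"ry": 0,"rz": 0},{"tx": 0,"ty": 0,"tz": 0,"rx": 0,"ry": 0,"rz": 0},{"tx": 0,"ty": 0,"tz": 0,"rx": 0,"ry": 0,"rz": 0},{"tx": 0,"ty": 0,"tz": 0,"rx": 0,"ry": 0,"rz": 0},{"tx": 0,"ty": 0,"tz": 0,"rx": 0,"ry": 0,"rz": 0}]' --fingers 0

```text
clock: 9.57
position: [0.6113, 0.1402, 0.0432]
orientation: [[-0.987, -0.161, -0.001], [-0.161, 0.987, -0.0], [0.001, -0.0, -1.0]]
ft_force: [0.4, -0.3, -0.6]
width: 0.0686
```

Emit:
send_rows --commands '[{"tx": 0,"ty": 0,"tz": -0.05,"rx": 0,"ry": 0,"rz": 0},{"tx": 0,"ty": 0,"tz": -0.13,"rx": 0,"ry": 0,"rz": 0},{"tx": 0,"ty": 0,"tz": -0.24,"rx": 0,"ry": 0,"rz": 0},{"tx": 0,"ty": 0,"tz": -0.35,"rx": 0,"ry": 0,"rz": 0},{"tx": 0,"ty": 0,"tz": -0.43,"rx": 0,"ry": 0,"rz": 0},{"tx": 0,"ty": 0,"tz": -0.48,"rx": 0,"ry": 0,"rz": 0},{"tx": 0,"ty": 0,"tz": -0.48,"rx": 0,"ry": 0,"rz": 0}]'

```text
clock: 10.15
position: [0.6127, 0.1405, 0.1421]
orientation: [[-0.987, -0.161, 0.003], [-0.161, 0.987, 0.001], [-0.003, 0.001, -1.0]]
ft_force: [1.2, 0.3, 0.8]
width: 0.0879
```

Emit:
send_rows --commands '[{"tx": 0.04,"ty": 0,"tz": 0,"rx": 0,"ry": 0,"rz": 0},{"tx": 0.12,"ty": 0,"tz": 0,"rx": 0,"ry": 0,"rz": 0},{"tx": 0.21,"ty": 0,"tz": 0,"rx": 0,"ry": 0,"rz": 0},{"tx": 0.28,"ty": 0,"tz": 0,"rx": 0,"ry": 0,"rz": 0},{"tx": 0.32,"ty": 0,"tz": 0,"rx": 0,"ry": 0,"rz": 0},{"tx": 0.33,"ty": 0,"tz": 0,"rx": 0,"ry": 0,"rz": 0},{"tx": 0.33,"ty": 0,"tz": 0,"rx": 0,"ry": 0,"rz": 0}]' --fingers 255

```text
clock: 10.73
position: [0.5471, 0.1298, 0.1416]
orientation: [[-0.987, -0.161, 0.003], [-0.161, 0.987, 0.001], [-0.003, 0.001, -1.0]]
ft_force: [0.3, 1.2, 0.5]
width: 0.0444
```

```bash
python3 -c "
from h import *
c,s=np.cos(np.radians(9.3)),np.sin(np.radians(9.3))
to(.638-.091*c,.1445-.091*s,.042,9.3)"
```

```text
t 10.7333 pos [0.5471 0.1298 0.1416] F [0.3 1.2 0.5] w 0.0444
cmd t [-0.0039 -0.0015  0.4978] r [ 0.0005  0.0018 -0.0004]
```

Emit:
send_rows --commands '[{"tx": 0,"ty": 0,"tz": 0.05,"rx": 0,"ry": 0.002,"rz": 0},{"tx": 0,"ty": 0,"tz": 0.13,"rx": 0,"ry": 0.002,"rz": 0},{"tx": 0,"ty": 0,"tz": 0.23,"rx": 0,"ry": 0.002,"rz": 0},{"tx": 0,"ty": 0,"tz": 0.33,"rx": 0,"ry": 0.002,"rz": 0},{"tx": 0,"ty": 0,"tz": 0.42,"rx": 0,"ry": 0.002,"rz": 0},{"tx": 0,"ty": 0,"tz": 0.48,"rx": 0,"ry": 0.002,"rz": 0},{"tx": 0,"ty": 0,"tz": 0.5,"rx": 0,"ry": 0.002,"rz": 0},{"tx": 0,"ty": 0,"tz": 0.5,"rx": 0,"ry": 0.002,"rz": 0}]' --fingers 255

```text
clock: 11.4
position: [0.547, 0.1297, 0.0402]
orientation: [[-0.987, -0.161, -0.002], [-0.161, 0.987, -0.0], [0.002, 0.0, -1.0]]
ft_force: [-0.7, -0.3, 0.3]
width: 0.0001
```

Emit:
send_rows --commands '[{"tx": -0.02,"ty": 0,"tz": 0,"rx": 0,"ry": 0,"rz": 0},{"tx": -0.05,"ty": 0,"tz": 0,"rx": 0,"ry": 0,"rz": 0},{"tx": -0.08,"ty": 0,"tz": 0,"rx": 0,"ry": 0,"rz": 0},{"tx": -0.1,"ty": 0,"tz": 0,"rx": 0,"ry": 0,"rz": 0},{"tx": -0.12,"ty": 0,"tz": 0,"rx": 0,"ry": 0,"rz": 0},{"tx": -0.14,"ty": 0,"tz": 0,"rx": 0,"ry": 0,"rz": 0},{"tx": -0.16,"ty": 0,"tz": 0,"rx": 0,"ry": 0,"rz": 0},{"tx": -0.175,"ty": 0,"tz": 0,"rx": 0,"ry": 0,"rz": 0}]'

```text
clock: 12.07
position: [0.5811, 0.1353, 0.0401]
orientation: [[-0.987, -0.161, -0.004], [-0.161, 0.987, -0.0], [0.004, 0.0, -1.0]]
ft_force: [-5.9, -0.1, 4.2]
width: 0.0006
```

```bash
python3 -c "
from h import *
c,s=np.cos(np.radians(9.3)),np.sin(np.radians(9.3))
to(.638-.041*c,.1445-.041*s,.042,9.3)"
```

```text
t 12.0667 pos [0.5811 0.1353 0.0401] F [-5.9 -0.1  4.2] w 0.0006
cmd t [-0.083  -0.0005 -0.0097] r [ 0.0002 -0.0025 -0.0005]
```

Emit:
send_rows --commands '[{"tx": -0.008,"ty": 0,"tz": 0,"rx": 0,"ry": 0,"rz": 0},{"tx": -0.018,"ty": 0,"tz": 0,"rx": 0,"ry": 0,"rz": 0},{"tx": -0.028,"ty": 0,"tz": 0,"rx": 0,"ry": 0,"rz": 0},{"tx": -0.038,"ty": 0,"tz": 0,"rx": 0,"ry": 0,"rz": 0},{"tx": -0.048,"ty": 0,"tz": 0,"rx": 0,"ry": 0,"rz": 0},{"tx": -0.055,"ty": 0,"tz": 0,"rx": 0,"ry": 0,"rz": 0}]'

```text
clock: 12.57
position: [0.5907, 0.1376, 0.0399]
orientation: [[-0.987, -0.161, -0.007], [-0.161, 0.987, 0.0], [0.007, 0.001, -1.0]]
ft_force: [-7.9, 1.6, 4.0]
width: 0.0005
```

Emit:
send_rows --commands '[{"tx": -0.006,"ty": 0,"tz": 0,"rx": 0,"ry": 0,"rz": 0},{"tx": -0.012,"ty": 0,"tz": 0,"rx": 0,"ry": 0,"rz": 0},{"tx": -0.018,"ty": 0,"tz": 0,"rx": 0,"ry": 0,"rz": 0}]'

```text
clock: 12.82
position: [0.5931, 0.1386, 0.0398]
orientation: [[-0.987, -0.162, -0.009], [-0.162, 0.987, 0.0], [0.009, 0.002, -1.0]]
ft_force: [-6.4, 1.0, 4.6]
width: 0.0002
```

Emit:
send_rows --commands '[{"tx": -0.006,"ty": 0,"tz": 0,"rx": 0,"ry": 0,"rz": 0},{"tx": -0.012,"ty": 0,"tz": 0,"rx": 0,"ry": 0,"rz": 0},{"tx": -0.018,"ty": 0,"tz": 0,"rx": 0,"ry": 0,"rz": 0}]'

```text
clock: 13.07
position: [0.5957, 0.1394, 0.0397]
orientation: [[-0.987, -0.162, -0.011], [-0.162, 0.987, 0.0], [0.011, 0.002, -1.0]]
ft_force: [-7.0, -0.7, 6.4]
width: 0.0005
```

Emit:
send_rows --commands '[{"tx": -0.006,"ty": 0,"tz": 0,"rx": 0,"ry": 0,"rz": 0},{"tx": -0.012,"ty": 0,"tz": 0,"rx": 0,"ry": 0,"rz": 0},{"tx": -0.018,"ty": 0,"tz": 0,"rx": 0,"ry": 0,"rz": 0}]'

```text
clock: 13.32
position: [0.5959, 0.1397, 0.0394]
orientation: [[-0.987, -0.162, -0.018], [-0.162, 0.987, -0.0], [0.018, 0.003, -1.0]]
ft_force: [-18.3, -2.5, 13.0]
width: 0.0007
```

It stopped at 18 N where expected. One more small push to confirm.

Emit:
send_rows --commands '[{"tx": -0.018,"ty": 0,"tz": -0.002,"rx": 0,"ry": 0,"rz": 0},{"tx": -0.022,"ty": 0,"tz": -0.003,"rx": 0,"ry": 0,"rz": 0},{"tx": -0.022,"ty": 0,"tz": -0.003,"rx": 0,"ry": 0,"rz": 0}]'

```text
clock: 13.57
position: [0.5955, 0.1397, 0.0395]
orientation: [[-0.986, -0.162, -0.028], [-0.162, 0.987, -0.002], [0.028, 0.003, -1.0]]
ft_force: [-17.8, -2.8, 12.9]
width: 0.0005
```

Emit:
send_rows --commands '[{"tx": -0.022,"ty": 0,"tz": 0,"rx": 0,"ry": -0.015,"rz": 0},{"tx": -0.032,"ty": 0,"tz": 0,"rx": 0,"ry": -0.015,"rz": 0},{"tx": -0.032,"ty": 0,"tz": 0,"rx": 0,"ry": -0.015,"rz": 0}]'

```text
clock: 13.82
position: [0.5961, 0.1398, 0.0388]
orientation: [[-0.987, -0.162, -0.016], [-0.162, 0.987, 0.001], [0.016, 0.003, -1.0]]
ft_force: [-22.8, -3.1, 16.1]
width: 0.0003
```

```bash
python3 -c "
from h import *
c,s=np.cos(np.radians(9.3)),np.sin(np.radians(9.3))
to(.638-.091*c,.1445-.091*s,.042,9.3)"
```

```text
t 13.8167 pos [0.5961 0.1398 0.0388] F [-22.8  -3.1  16.1] w 0.0003
cmd t [ 0.2445 -0.0104 -0.0123] r [ 0.0021 -0.0099  0.0003]
```

Firm at 23 N with no more travel. I back off, rise clear, and look.

Emit:
send_rows --commands '[{"tx": 0.03,"ty": 0,"tz": 0,"rx": 0,"ry": -0.01,"rz": 0},{"tx": 0.08,"ty": 0,"tz": 0,"rx": 0,"ry": -0.01,"rz": 0},{"tx": 0.15,"ty": 0,"tz": 0,"rx": 0,"ry": -0.01,"rz": 0},{"tx": 0.21,"ty": 0,"tz": -0.02,"rx": 0,"ry": -0.01,"rz": 0},{"tx": 0.24,"ty": 0,"tz": -0.08,"rx": 0,"ry": -0.01,"rz": 0},{"tx": 0.26,"ty": 0,"tz": -0.18,"rx": 0,"ry": -0.01,"rz": 0},{"tx": 0.28,"ty": 0,"tz": -0.3,"rx": 0,"ry": -0.01,"rz": 0},{"tx": 0.3,"ty": 0,"tz": -0.45,"rx": 0,"ry": -0.01,"rz": 0},{"tx": 0.35,"ty": -0.1,"tz": -0.6,"rx": 0,"ry": -0.01,"rz": 0},{"tx": 0.4,"ty": -0.25,"tz": -0.75,"rx": 0,"ry": -0.01,"rz": 0},{"tx": 0.45,"ty": -0.45,"tz": -0.8,"rx": 0,"ry": -0.01,"rz": 0},{"tx": 0.5,"ty": -0.63,"tz": -0.8,"rx": 0,"ry": -0.01,"rz": 0},{"tx": 0.5,"ty": -0.8,"tz": -0.8,"rx": 0,"ry": -0.01,"rz": 0},{"tx": 0.5,"ty": -0.95,"tz": -0.8,"rx": 0,"ry": -0.01,"rz": 0},{"tx": 0.5,"ty": -0.99,"tz": -0.8,"rx": 0,"ry": -0.01,"rz": 0},{"tx": 0.5,"ty": -0.99,"tz": -0.8,"rx": 0,"ry": -0.01,"rz": 0}]'

```text
clock: 15.15
position: [0.5326, -0.075, 0.2001]
orientation: [[-0.988, -0.157, 0.001], [-0.157, 0.988, 0.002], [-0.002, 0.002, -1.0]]
ft_force: [0.0, 0.3, 0.0]
width: 0.0005
```

```bash
python3 -c "
from h import *
import cv2
print(np.round(sense()['ft_force'],1))
fs,ft=grab_frame('side'),grab_frame('top');pickle.dump((fs,ft),open('end.pkl','wb'))
a=fs['color'][130:220,230:350,::-1];b=ft['color'][130:260,135:235,::-1]
a=cv2.resize(a,(400,300));b=cv2.resize(b,(400,520))
o=np.zeros((520,800,3));o[:300,:400]=a;o[:,400:]=b
cv2.imwrite('pics/s5.png',np.clip(o*1.5,0,255).astype('uint8'))
p=[.638,.1445,np.radians(9.3)]
L=[[-35,33,0],[-35,-33,0],[-31,16,78],[-31,-16,78],[31,-16,78],[31,16,78]]
q=proj(ft,place(p,L,.01));print('pred top crop',np.round(np.c_[(q[:,0]-135)*4+400,(q[:,1]-130)*4]).tolist())
L=[[-35,-33,16],[-31,-16,16],[-31,-16,78],[31,-16,78]]
q=proj(fs,place(p,L,.01));print('pred side crop',np.round((q-[230,130])*400/120).tolist())"
```

```text
[0.  0.3 0. ]
pred top crop [[519.0, 253.0], [643.0, 229.0], [517.0, 221.0], [581.0, 209.0], [559.0, 85.0], [494.0, 98.0]]
pred side crop [[209.0, 185.0], [206.0, 174.0], [209.0, 106.0], [282.0, 95.0]]
```

View pics/s5.png

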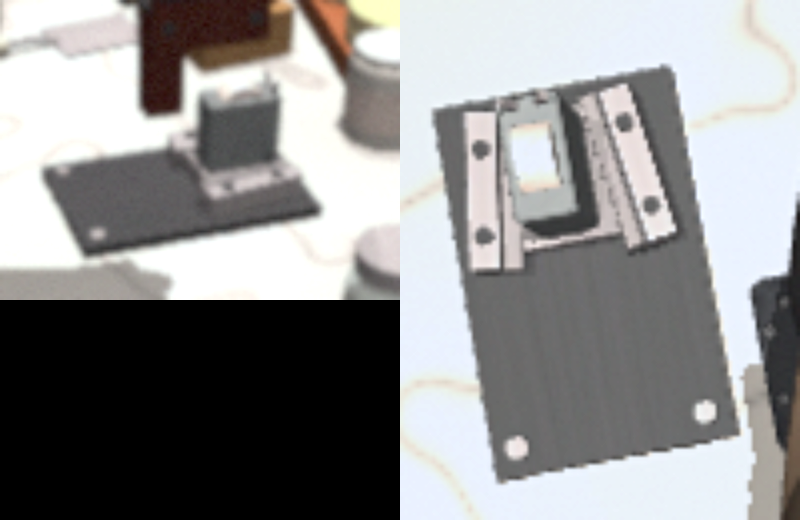

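The sealer sits in the way. The foot's rear edge, about (524,248)-(628,233), is roughly 10 mm inside the jaw mouth, as it should be at home. The block corners match the home prediction to within about 2 px of the raw image. The arm is clear.

```bash
python3 -c "
from rig import workorder
workorder.sign_off()"
```

```text
the job is handed in; nothing more can be done
```

The dovetail-foot sealer is fully home in the tapered way, released, and the job is handed in after about 15 s of robot time. I set it on the bench plate in front of the way and slid it most of the way in, narrow end first. I then let go and pushed its rear face with the shut fingers.

- **Seating:** the push force rose from about 7 N to 18 N where home was expected. A firmer push of 23 N moved it by less than 1 mm.
- **Last pictures:** the foot's rear edge is about 10 mm inside the jaw mouth, as it should be at home. The block's corners match the predicted home position to about 2 pixels, or roughly 4 mm. That is near the limit of what the cameras can show, so the force check is the stronger evidence.
- **Clearance:** the arm was clear with about 0 N at the wrist. I never touched the spare sealer, though the final close-ups did not include it.
- **Side effects:** the first batch of move calls was refused because rows were missing keys, and nothing moved. While pushing, the wrist tilted up to about 1.6° and saw about 16 N upward, well below the limit.

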